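# Put a slab divider away in the narrowest slot that takes it

## Robot

A 7-joint arm with a two-finger parallel gripper is mounted at the origin on the work surface. World frame = base frame: x ahead of the robot, y to its left, z up, the work surface at z = 0. Lengths are in m, angles in rad, forces in N, time in s.
With the tool pointing down it reaches from about 0.4 to 0.85 m from the base axis. Payload 4.5 kg.
Tool frame: the origin (TCP) lies on the centre line of the jaws, within the pads' length; the fingertips stand 14 mm ahead of it and the grasp point (between the pads) lies 5 mm behind it (r.tcp_to_tips is the z of the fingertips in the tool frame, in m); z points along the fingers, y is the direction in which the jaws open and shut (so a half turn about z gives the same grasp; the last joint's range is limited). The gripper opens to 88 mm and grips with 3 to 60 N. Pads are 18 mm wide; open, the fingers measure 123 mm over their backs; the gripper's body (75 mm by 187 mm) begins 45 mm behind the grasp point.
Start: joints at [-1.271, 0.689, -0.195, 1.565, 0.157, 0.902, -0.215], TCP at [0.164, 0.603, 0.253] pointing down, gripper open.
Joint ranges: [-3.01, 3.01], [-0.46, 2.08], [-1.47, 1.51], [0.13, 2.56], [-1, 4.14], [0.04, 2.09], [-2.66, 2.66]. Speed limits (rad/s): [2.57, 2.57, 3.14, 3.14, 3.14, 3.14, 3.14].

## Interface

Orientations are given as a unit quaternion [x, y, z, w].
In Python, from plant import r, viewer gives the robot as it stands.
- The arm moves only by the shell command python3 -m inch 'ROWS' [FORCE]. ROWS is JSON, a list of rows, each a list of 3 entries, a list of its own where there are three numbers: the closure, from 0 (fully open) to 1 (shut), then the shift along the tool's x, y, z in cm, then the turn about the tool's z in degrees. In form: [[fingers, [x, y, z], yaw], ...]. A call has 1 to 20 rows; each row is the pose to reach, as a shift and turn from the pose commanded when the call began, along the tool's axes at that moment; what a row does not reach only later rows make up. A row lasts 1/10 s, in which the tool goes at most 50 mm and 8.59 degrees, less where a joint would pass 70% of its speed; a pose out of reach is approached as far as the arm can. A call with a gripper value outside its range is refused whole. The fingers move at their own pace and stop on an object; FORCE is the grip in N (left out, the last holds). Time passes only in rows, so rows that repeat a pose let the fingers close. It gives the time, the measured TCP pose, the force and the opening at its end, in the units of the state.
- r.get_state(): the state, without advancing time (a new reading comes with each control period).
- viewer.snapshot(name): name is "scene" or "top"; returns the picture (384x512x3 uint8, red, green, blue); there is no depth.
- viewer.camera_params(name): a dict with "intrinsics" (3x3 intrinsics, pixels), "k1" (the pictures are not rectified: a ray, as slopes to the right and down, at radius r is drawn at 1 + k1 r^2 times it, then the intrinsics apply), "world_to_cam" (4x4, takes a point from world to camera coordinates). Camera axes: x right, y up, looking along -z (the intrinsics and any distortion apply to the point x, -y, -z); pixel columns grow to the right and rows downward; lengths in m; the calibration is good to about 2 mm. A picture is of the moment at which its call begins. camera_params takes no time and is no camera call.
- r.finish_job(): hands the job in, once; it reports no verdict.
Trained networks look in the newest picture that a camera, given by its name, has taken for a name from the list of things; names that differ only in an ending like _2 or _b are one class to them, and where a whole thing is asked for, a point or a joint stands for the part that bears it (a point fixed in the world has none). Each returns a list of dicts, best first, with "p" (0 to 1); they miss things now and then, are a little off and sometimes report something else, mostly with a low value. They report only what shows in the picture. A call takes as long as a camera call. They do not tell look-alikes from the thing itself.
- viewer.outline_of(camera, name): "pixels" (384x512 bool, what is visible of it) and "bbox" ([left, top, width, height] in pixels, round what is visible of it).
The state is a dict: "clock": time; "q": joint angles; "qd": joint speeds; "joint_torque": joint torques, N m; "tool_pos": TCP position; "eef_rot": TCP orientation; "contact_force": force on the tool from outside, world axes, zero at the start; "moment": the same for the moment, N m; "opening": opening from 0.0 (shut) to 1.0 (fully open).
Only numpy, scipy, OpenCV 4.12 (cv2) and the standard library are available. Lean on these libraries where they do the work, as an engineer would, in place of code of your own. Each camera call takes 0.05 s, during which the arm holds its last target.

## Task

Lift the middle slab divider out of the draining stand and put it away in the slotted rack: set its blade down on the narrowest slot first, then try slot after slot towards the wide end, skipping none, until the first one lets the blade in, and leave it there, fully home with its flange flat on the rack. Press only gently on slots that refuse it, lower it in rather than dropping it, and leave the other two dividers, the bowls and the spatula alone.

Things in the scene. Friction and masses are not known exactly. Their poses are not given: they have to be found in the camera images.
- grip_a (a point): slab divider, one of three alike from above: grey plastic rib 60 mm long (x), 16 mm across (y), 44 mm high, on a 70 x 36 mm flange 8 mm thick, with a steel blade 60 mm long reaching 40 mm below the flange; all on one centre line. 0.15 kg. The point is the rib's centre: 30 mm above the flange's underside, 22 mm below the rib's top, 70 mm above the blade's lower edge; z up.
- divider_a: the divider of grip_a; this origin is the centre of its blade's lower edge. Its blade is 7, 11 or 15 mm thick (the three differ), hidden while it hangs in the stand; which divider hangs in which bay is mixed, and the blade's thickness has to be felt out at the rack.
- grip_b (a point): slab divider, one of three alike from above: grey plastic rib 60 mm long (x), 16 mm across (y), 44 mm high, on a 70 x 36 mm flange 8 mm thick, with a steel blade 60 mm long reaching 40 mm below the flange; all on one centre line. 0.15 kg. The point is the rib's centre: 30 mm above the flange's underside, 22 mm below the rib's top, 70 mm above the blade's lower edge; z up.
- divider_b: the divider of grip_b; this origin is the centre of its blade's lower edge. Its blade is 7, 11 or 15 mm thick (the three differ), hidden while it hangs in the stand; which divider hangs in which bay is mixed, and the blade's thickness has to be felt out at the rack.
- grip_c (a point): slab divider, one of three alike from above: grey plastic rib 60 mm long (x), 16 mm across (y), 44 mm high, on a 70 x 36 mm flange 8 mm thick, with a steel blade 60 mm long reaching 40 mm below the flange; all on one centre line. 0.15 kg. The point is the rib's centre: 30 mm above the flange's underside, 22 mm below the rib's top, 70 mm above the blade's lower edge; z up.
- divider_c: the divider of grip_c; this origin is the centre of its blade's lower edge. Its blade is 7, 11 or 15 mm thick (the three differ), hidden while it hangs in the stand; which divider hangs in which bay is mixed, and the blade's thickness has to be felt out at the rack.
- slot1 (a point): slot 1 of 4 in the rack, counted from the narrow end: 5 mm wide along its y, 66 mm long along its x, straight through the rack; the point is the centre of its mouth, level with the rack's flat top, mouth edges bevelled 1 mm; z is up. Narrower than every blade.
- slot2 (a point): slot 2 of 4 in the rack, counted from the narrow end: 9 mm wide along its y, 66 mm long along its x, straight through the rack; the point is the centre of its mouth, level with the rack's flat top, mouth edges bevelled 1 mm; z is up. A blade 2 mm thinner than the slot fits it snugly.
- slot3 (a point): slot 3 of 4 in the rack, counted from the narrow end: 13 mm wide along its y, 66 mm long along its x, straight through the rack; the point is the centre of its mouth, level with the rack's flat top, mouth edges bevelled 1 mm; z is up. A blade 2 mm thinner than the slot fits it snugly.
- slot4 (a point): slot 4 of 4 in the rack, counted from the narrow end: 17 mm wide along its y, 66 mm long along its x, straight through the rack; the point is the centre of its mouth, level with the rack's flat top, mouth edges bevelled 1 mm; z is up. A blade 2 mm thinner than the slot fits it snugly. The widest slot takes every blade.
- rack: white plastic slotted block fixed to the bench, 96 mm (x) x 172 mm (y) x 55 mm high, origin under its centre. Its four slots lie side by side 40 mm apart along y, widening from 5 mm (-y end) to 17 mm (+y end). A divider fully home rests with its flange flat on the rack's top.
- stand: aluminium draining stand fixed to the bench, 262 mm (x) x 76 mm (y) x 50 mm high, origin under its centre. Three roomy bays (68 x 20 mm) end to end along x, 85 mm apart, each with a divider hanging in it by its flange with several mm of play; the blades run along the stand's x.
- middle_bay (a point): centre of the mouth of the stand's middle bay, level with the stand's top (50 mm up): the divider hanging here is the one to put away.
- almond_bowl: loose steel bowl of sliced almonds, 110 mm across, 55 mm high, origin under its centre; a bystander.
- fruit_bowl: loose steel bowl of candied fruit, 110 mm across, 55 mm high, origin under its centre; a bystander.
- spatula: loose spatula lying on the bench; a bystander.
Things that resemble listed ones, but are neither listed nor needed, are in the scene too. What is shaped like the divider_a but green is not meant.

How it is judged:
On the way, in this order (a step that is already met when the one before it is completed fails the run):
1. the middle divider is lifted clear of the stand (((horizontal distance between each of grip_b, grip_c and middle_bay above 0.06 m and height (world z) of divider_a above 0.058 m and contact force between divider_a and stand below 0.5 N) or (horizontal distance between each of grip_a, grip_c and middle_bay above 0.06 m and height (world z) of divider_b above 0.058 m and contact force between divider_b and stand below 0.5 N) or (horizontal distance between each of grip_a, grip_b and middle_bay above 0.06 m and height (world z) of divider_c above 0.058 m and contact force between divider_c and stand below 0.5 N))), for 0.1 s.
2. its blade is set down on slot 1, the narrowest (within 10 mm of its centre), and touches the rack (((horizontal distance between each of grip_b, grip_c and middle_bay above 0.06 m and horizontal distance between divider_a and slot1 below 0.01 m and z of divider_a in the frame of slot1 below 0.003 m and contact force between divider_a and rack above 0.5 N) or (horizontal distance between each of grip_a, grip_c and middle_bay above 0.06 m and horizontal distance between divider_b and slot1 below 0.01 m and z of divider_b in the frame of slot1 below 0.003 m and contact force between divider_b and rack above 0.5 N) or (horizontal distance between each of grip_a, grip_b and middle_bay above 0.06 m and horizontal distance between divider_c and slot1 below 0.01 m and z of divider_c in the frame of slot1 below 0.003 m and contact force between divider_c and rack above 0.5 N))), for 0.05 s.
3. its blade comes down on or into slot 2 (((horizontal distance between each of grip_b, grip_c and middle_bay above 0.06 m and horizontal distance between divider_a and slot2 below 0.01 m and z of divider_a in the frame of slot2 below 0.003 m) or (horizontal distance between each of grip_a, grip_c and middle_bay above 0.06 m and horizontal distance between divider_b and slot2 below 0.01 m and z of divider_b in the frame of slot2 below 0.003 m) or (horizontal distance between each of grip_a, grip_b and middle_bay above 0.06 m and horizontal distance between divider_c and slot2 below 0.01 m and z of divider_c in the frame of slot2 below 0.003 m))), for 0.02 s.
4. it is home in slot 2, or its blade comes down on or into slot 3 (((horizontal distance between each of grip_b, grip_c and middle_bay above 0.06 m and x of grip_a in the frame of slot2 between -0.006 and 0.006 m and y of grip_a in the frame of slot2 between -0.004 and 0.004 m and z of grip_a in the frame of slot2 between 0.027 and 0.033 m and angle between grip_a's own z axis and vertical below 0.06 rad and linear speed of divider_a below 0.02 m/s) or (horizontal distance between each of grip_a, grip_c and middle_bay above 0.06 m and horizontal distance between divider_b and slot3 below 0.01 m and z of divider_b in the frame of slot3 below 0.003 m) or (horizontal distance between each of grip_a, grip_b and middle_bay above 0.06 m and horizontal distance between divider_c and slot3 below 0.01 m and z of divider_c in the frame of slot3 below 0.003 m))), for 0.02 s.
At the end, for the whole second after the job is handed in: The middle-bay divider is released, at rest, upright, within 6 mm along and 4 mm across of the slot centre, flange within 3 mm of the rack top, in the narrowest slot that fits (9 mm for the 7 mm blade, 13 for 11, 17 for 15); the other two still hang in the outer bays (((horizontal distance between each of grip_b, grip_c and middle_bay above 0.06 m and x of grip_a in the frame of slot2 between -0.006 and 0.006 m and y of grip_a in the frame of slot2 between -0.004 and 0.004 m and z of grip_a in the frame of slot2 between 0.027 and 0.033 m and angle between grip_a's own z axis and vertical below 0.06 rad and linear speed of divider_a below 0.02 m/s) or (horizontal distance between each of grip_a, grip_c and middle_bay above 0.06 m and x of grip_b in the frame of slot3 between -0.006 and 0.006 m and y of grip_b in the frame of slot3 between -0.004 and 0.004 m and z of grip_b in the frame of slot3 between 0.027 and 0.033 m and angle between grip_b's own z axis and vertical below 0.06 rad and linear speed of divider_b below 0.02 m/s) or (horizontal distance between each of grip_a, grip_b and middle_bay above 0.06 m and x of grip_c in the frame of slot4 between -0.006 and 0.006 m and y of grip_c in the frame of slot4 between -0.004 and 0.004 m and z of grip_c in the frame of slot4 between 0.027 and 0.033 m and angle between grip_c's own z axis and vertical below 0.06 rad and linear speed of divider_c below 0.02 m/s))); the robot touches nothing.
It fails at once if a divider is pressed on the rack with more than 40 N (contact force between any of divider_a, divider_b, divider_c and rack above 40 N).
It fails at once if a divider is dropped (falls free faster than 0.4 m/s) ((linear speed of divider_a above 0.4 m/s and contact force between divider_a and the fingers below 0.05 N) or (linear speed of divider_b above 0.4 m/s and contact force between divider_b and the fingers below 0.05 N) or (linear speed of divider_c above 0.4 m/s and contact force between divider_c and the fingers below 0.05 N)).
It fails at once if the dividers in the outer bays are lifted or shifted more than 20 mm ((horizontal distance between grip_a and middle_bay below 0.02 m and distance of grip_b from where it was at the start of the episode above 0.02 m) or (horizontal distance between grip_a and middle_bay below 0.02 m and distance of grip_c from where it was at the start of the episode above 0.02 m) or (horizontal distance between grip_b and middle_bay below 0.02 m and distance of grip_a from where it was at the start of the episode above 0.02 m) or (horizontal distance between grip_b and middle_bay below 0.02 m and distance of grip_c from where it was at the start of the episode above 0.02 m) or (horizontal distance between grip_c and middle_bay below 0.02 m and distance of grip_a from where it was at the start of the episode above 0.02 m) or (horizontal distance between grip_c and middle_bay below 0.02 m and distance of grip_b from where it was at the start of the episode above 0.02 m) or distance of each of grip_a, grip_b from where it was at the start of the episode above 0.02 m or distance of each of grip_a, grip_c from where it was at the start of the episode above 0.02 m or distance of each of grip_b, grip_c from where it was at the start of the episode above 0.02 m).
It fails at once if a bowl or the spatula is moved more than 20 mm (distance of any of almond_bowl, fruit_bowl, spatula from where it was at the start of the episode above 0.02 m).
It also fails if it takes over 67 s, if anything falls off the work surface, if the arm or the gripper's body presses on something with over 40 N, if the wrist force passes 120 N, or if a joint passes its speed limit or range.

## Working session

There is one attempt and no reset: what is moved stays moved. The work goes in short steps, Python scripts to look and compute and a shell command to move; the robot and the scene stay as the last step left them, time stands still between calls to the robot, and variables do not carry over. Pictures are saved under pics/ and viewed, and the job is handed in when it is done.

```bash
ls; mkdir -p pics; python3 - <<'E'
from plant import r, viewer
import cv2
print(r.get_state())
for n in ("scene","top"):
    im=viewer.snapshot(n); cv2.imwrite(f"pics/{n}0.png",cv2.cvtColor(im,cv2.COLOR_RGB2BGR))
    p=viewer.camera_params(n); print(n,p)
E
```

```text
pics
{'clock': 0.0, 'q': array([-1.27119924,  0.68998455, -0.19453281,  1.56635416,  0.15732702,
        0.90251895, -0.21509817]), 'qd': array([-5.05160211e-05,  1.78321290e-03,  1.64745844e-03,  7.38630488e-04,
       -3.72892652e-04, -6.49994663e-04, -1.40377231e-03]), 'joint_torque': array([ 8.98965527e-05, -5.27570415e+01, -1.26658671e+00, -1.53428900e+01,
       -5.25063230e-02,  6.54754855e-03,  1.77017077e-04]), 'tool_pos': array([0.16405576, 0.6024425 , 0.25190746]), 'eef_rot': array([ 1.32448756e-01,  9.91189414e-01, -9.33015852e-04, -4.99899288e-05]), 'contact_force': array([ 0.21465791, -0.37925851,  0.43489038]), 'moment': array([0.01219972, 0.0090603 , 0.02103832]), 'opening': 1.002036539913425}
scene {'intrinsics': array([[352.63471802,   0.        , 250.60301225],
       [  0.        , 352.63471802, 187.40290445],
       [  0.        ,   0.        ,   1.        ]]), 'k1': -0.10359908297466683, 'world_to_cam': array([[-0.091431  ,  0.99568411,  0.01592277,  0.05790645],
       [-0.83142208, -0.08512806,  0.54908154,  0.41319673],
       [ 0.54806723,  0.03696453,  0.8356171 , -1.31911797],
       [ 0.        ,  0.        ,  0.        ,  1.        ]])}
top {'intrinsics': array([[440.72796838,   0.        , 263.36524108],
       [  0.        , 440.72796838, 185.01813108],
       [  0.        ,   0.        ,   1.        ]]), 'k1': -0.022816941964989144, 'world_to_cam': array([[ 0.07167735, -0.99742479, -0.00247917, -0.0440895 ],
       [ 0.97432117,  0.06948472,  0.21417314, -0.55755772],
       [-0.21344933, -0.01776687,  0.97679257, -1.21539895],
       [ 0.        ,  0.        ,  0.        ,  1.        ]])}
```

View pics/scene0.png

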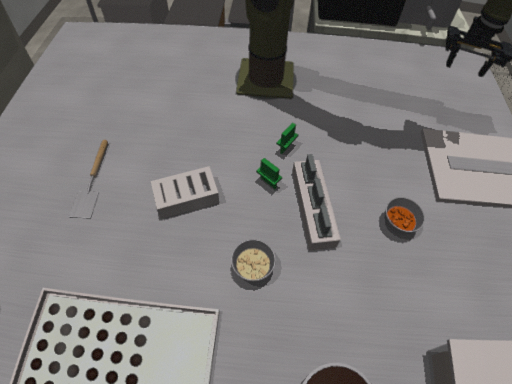

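View pics/top0.png

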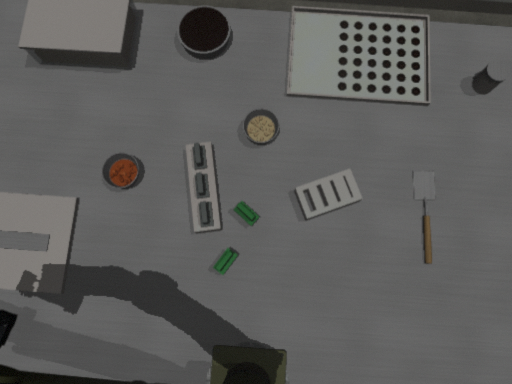

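```bash
cat > h.py <<'E'
import numpy as np, cv2
from plant import r, viewer
def proj(n,P):
    c=viewer.camera_params(n);P=np.atleast_2d(P)
    X=P@c["world_to_cam"][:3,:3].T+c["world_to_cam"][:3,3]
    s=np.c_[X[:,0]/-X[:,2],-X[:,1]/-X[:,2]]
    s=s*(1+c["k1"]*(s**2).sum(1,keepdims=True))
    K=c["intrinsics"];return s@K[:2,:2].T+K[:2,2]
def unproj(n,uv,z):
    c=viewer.camera_params(n);K=c["intrinsics"];uv=np.atleast_2d(uv).astype(float)
    d=(uv-K[:2,2])/np.diag(K)[:2];s=d.copy()
    for _ in range(30): s=d/(1+c["k1"]*(s**2).sum(1,keepdims=True))
    R=c["world_to_cam"][:3,:3];t=c["world_to_cam"][:3,3]
    D=np.c_[s[:,0],-s[:,1],-np.ones(len(s))]@R; C=-R.T@t
    return C+D*((z-C[2])/D[:,2])[:,None]
E
python3 - <<'E'
from h import *
for n,boxes in (("top",[(170,125,70,120),(285,160,90,70)]),("scene",[(285,140,65,115),(140,155,90,70)])):
    im=cv2.imread(f"pics/{n}0.png")
    for i,(x,y,w,h) in enumerate(boxes):
        s=min(8,600//h,800//w); cv2.imwrite(f"pics/{n}_c{i}.png",cv2.resize(im[y:y+h,x:x+w],None,fx=s,fy=s,interpolation=cv2.INTER_CUBIC)); print(n,i,x,y,s)
for n in("top","scene"):
  for nm in("stand","rack","grip_a"):
    for o in viewer.outline_of(n,nm): 
        m=o["pixels"];ys,xs=np.nonzero(m); print(n,nm,round(o["p"],2),o["bbox"],m.sum(),xs.mean().round(1),ys.mean().round(1))
        if nm!="grip_a" and o["p"]>.4:
            np.save(f"m_{n}_{nm}.npy",m)
            c=cv2.minAreaRect(np.c_[xs,ys].astype(np.float32));print(c)
E
```

```text
top 0 170 125 5
top 1 285 160 8
scene 0 285 140 5
scene 1 140 155 8
top stand 0.62 [184.6, 145.2, 37.7, 86.5] 1398 203.9 188.1
((203.0483856201172, 187.1974639892578), (88.806884765625, 27.7840576171875), 83.82982635498047)
top rack 0.7 [295.9, 166.1, 63.5, 58.0] 2144 327.7 194.6
((327.5679931640625, 194.85552978515625), (35.49028015136719, 62.58783721923828), 70.20112609863281)
top grip_a 0.89 [233.0, 200.9, 27.2, 23.6] 320 246.1 213.0
top grip_a 0.89 [213.4, 249.9, 26.2, 24.3] 328 224.9 260.8
top grip_a 0.82 [198.1, 174.1, 12.0, 27.8] 282 201.9 185.9
top grip_a 0.74 [191.1, 142.5, 17.6, 27.8] 308 199.2 156.8
top grip_a 0.61 [195.3, 201.8, 17.8, 26.9] 302 205.6 213.6
top grip_a 0.41 [102.2, 155.2, 37.2, 32.3] 1116 120.2 170.5
scene stand 0.92 [292.5, 160.6, 50.3, 91.2] 1746 313.7 208.0
((314.7823486328125, 204.1727752685547), (91.8031234741211, 32.83955383300781), 76.46414184570312)
scene rack 0.65 [150.2, 166.3, 67.0, 51.6] 2217 183.9 192.2
((184.61923217773438, 192.10385131835938), (38.94137191772461, 62.53422927856445), 74.74488067626953)
scene grip_a 0.91 [306.1, 180.7, 18.9, 28.4] 396 316.4 194.1
scene grip_a 0.87 [271.8, 122.3, 26.8, 28.5] 341 286.5 137.5
scene grip_a 0.82 [302.8, 152.2, 15.3, 31.0] 336 309.0 169.7
scene grip_a 0.7 [255.6, 160.5, 28.6, 28.7] 432 269.2 173.3
scene grip_a 0.64 [312.3, 207.7, 14.7, 29.3] 396 322.9 223.4
```

View pics/top_c0.png

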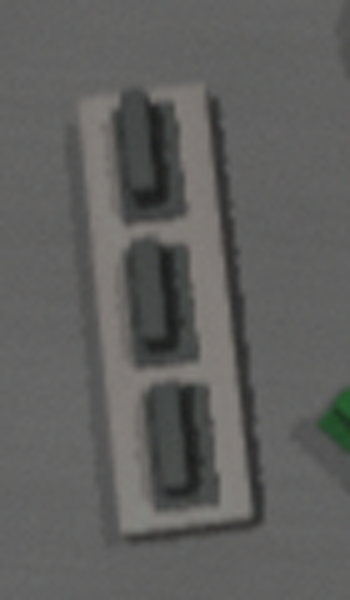

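View pics/top_c1.png

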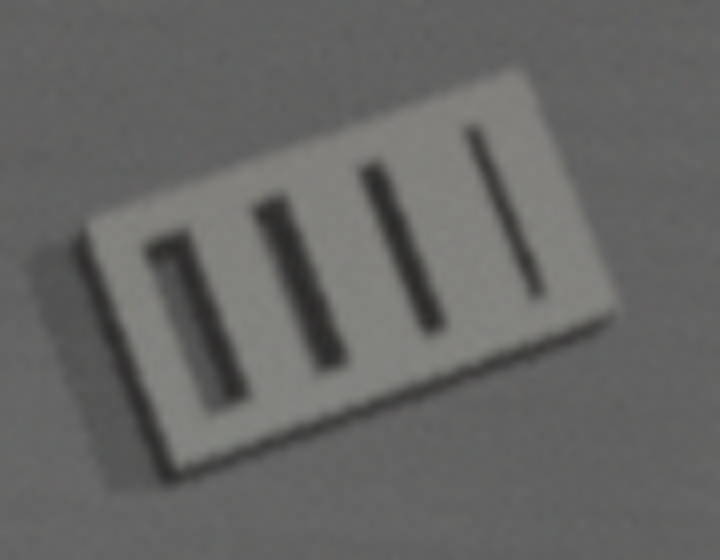

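View pics/scene_c0.png

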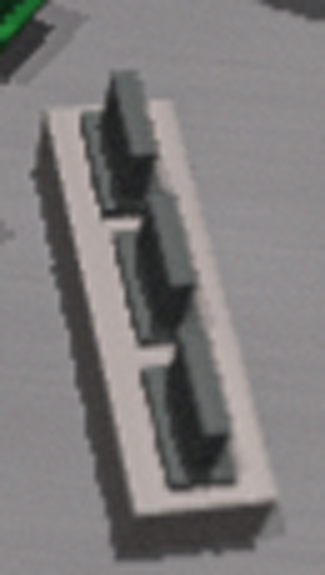

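View pics/scene_c1.png

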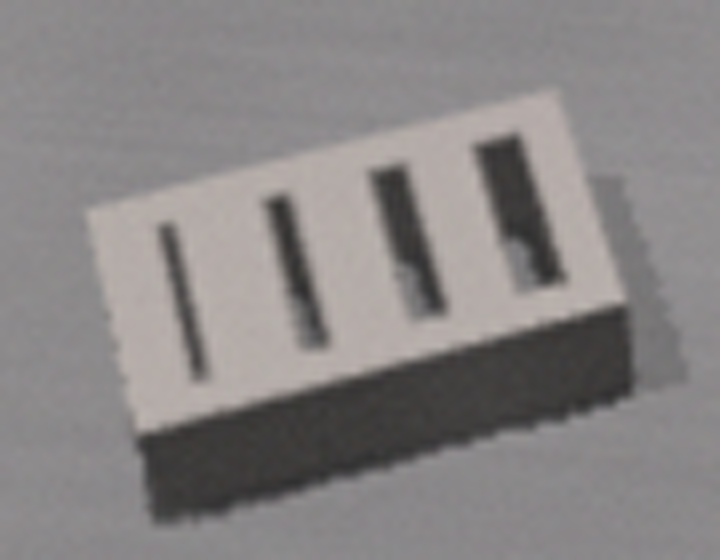

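```bash
cat > fit.py <<'E'
from h import *
from scipy.optimize import least_squares
def src(p,o,s): return (np.array(p,float)+.5)/s-.5+np.array(o)
def rect(hx,hy): return np.array([[-hx,-hy],[hx,-hy],[hx,hy],[-hx,hy]])
def fit(obs,loc,z,x0):
    # obs: {cam: pixels}, loc: local xy
    def tf(p): c,s=np.cos(p[2]),np.sin(p[2]); return np.c_[loc@np.array([[c,s],[-s,c]])+p[:2],np.full(len(loc),z)]
    f=lambda p: np.concatenate([(proj(n,tf(p))-o).ravel() for n,o in obs.items()])
    q=least_squares(f,x0); return q.x,np.abs(q.fun).max(),np.sqrt((q.fun**2).mean())
E
python3 - <<'E'
from fit import *
# rack: local corners (-x,-y),(+x,-y),(+x,+y),(-x,+y); +y toward image-left in top
t=src([(617,312),(522,65),(85,225),(175,470)],(285,160),8)
s=src([(88,210),(143,432),(628,305),(555,92)],(140,155),8)
c0=unproj("top",[[328,194]],.055)[0]; print("rack c",c0)
for nm,o in (("t",{"top":t}),("s",{"scene":s}),("both",{"top":t,"scene":s})):
    best=min((fit(o,rect(.048,.086),.055,[c0[0],c0[1],a]) for a in(0.,.3,-.3,3.)),key=lambda q:q[2]); print("rack",nm,best)
# slot centers
t=src([(505,212),(402,248),(300,284),(197,320)],(285,160),8)
s=src([(184,302),(297,271),(409,241),(520,212)],(140,155),8)
loc=np.array([[0,-.06],[0,-.02],[0,.02],[0,.06]])
for nm,o in (("t",{"top":t}),("s",{"scene":s})):
    print("slots",nm,fit(o,loc,.055,[c0[0],c0[1],-.35]))
# stand
t=src([(130,535),(252,518),(207,84),(80,100)],(170,125),5)
s=src([(50,112),(168,100),(275,497),(135,512)],(285,140),5)
c0=unproj("top",[[203,187]],.05)[0]
for nm,o,l in (("t",{"top":t},np.array([[-.131,.038],[-.131,-.038],[.131,-.038],[.131,.038]])),("s",{"scene":s},np.array([[-.131,-.038],[-.131,.038],[.131,.038],[.131,-.038]]))):
    print("stand",nm,fit(o,l,.05,[c0[0],c0[1],0.1]))
# middle rib top face centre z=.05+.052
# top crop: rib top corners ; scene
t=src([(128,243),(155,238),(171,346),(144,350)],(170,125),5)
s=src([(152,187),(172,192),(193,282),(170,290)],(285,140),5)
print("ribtop t",unproj("top",t,.102).round(4),unproj("top",t.mean(0),.102)); print("s",unproj("scene",s,.102).round(4),unproj("scene",s.mean(0),.102))
E
```

```text
rack c [ 0.54721357 -0.19258543  0.055     ]
rack t (array([ 0.55054464, -0.19356512,  0.41516983]), np.float64(0.46057901674805635), np.float64(0.29230154769306504))
rack s (array([ 0.55037245, -0.19488026,  0.41533828]), np.float64(0.7813670972414002), np.float64(0.40901344291666397))
rack both (array([ 0.55052525, -0.19422668,  0.41526886]), np.float64(0.689549857545785), np.float64(0.39061477486084867))
slots t (array([ 0.55085594, -0.19382166,  0.41120085]), np.float64(0.09161564273551903), np.float64(0.04851338978312862))
slots s (array([ 0.55062209, -0.19559838,  0.42030885]), np.float64(0.040107632464639664), np.float64(0.02903069128250455))
stand t (array([0.5475432 , 0.17193214, 0.20709255]), np.float64(1.016564823387995), np.float64(0.5084081244750418))
stand s (array([0.54671161, 0.17134964, 0.19833535]), np.float64(0.8266525202564026), np.float64(0.5350007926718249))
ribtop t [[0.5705 0.1891 0.102 ]
 [0.5745 0.1742 0.102 ]
 [0.5134 0.1589 0.102 ]
 [0.51   0.1737 0.102 ]] [[0.54193752 0.17393035 0.102     ]]
s [[0.5141 0.1616 0.102 ]
 [0.5163 0.1724 0.102 ]
 [0.5726 0.1825 0.102 ]
 [0.5787 0.1704 0.102 ]] [[0.54594769 0.17176101 0.102     ]]
```

Look-alikes by top-image pixel: grey dividers on the stand at (199,157), (201,186) and (205,213), and green ones at (246,213) and (226,261), which are not meant. I choose the middle grey one at (201,186); the close crop confirms it is grey, with a neighbour on each side. In the scene view it is at (316,194).

Both cameras agree to about 2 mm:

| Thing | Position (m) | Yaw (rad) |
|---|---|---|
| Rack | (0.551, -0.194) | 0.415 |
| Middle rib | (0.544, 0.173) | about 0.20 |

I start with a transit at height and a partial yaw to learn the sign of the wrist joint.

```bash
python3 -m inch '[[0,[-4,-2.6,0],0],[0,[-8,-5.2,0],-5],[0,[-12,-7.9,0],-10],[0,[-16,-10.5,0],-15],[0,[-20,-13.1,0],-20],[0,[-24,-15.8,0],-26],[0,[-24,-15.8,0],-26]]' 30; python3 -c "
from h import *
s=r.get_state();print(s['q'].round(3),s['tool_pos'],s['eef_rot'].round(4),s['contact_force'])"
```

```text
clock: 1.1
tool_pos: [0.3608, 0.3797, 0.2522]
eef_rot: [-0.088, 0.996, -0.003, 0.001]
contact_force: [0.0, 1.0, 0.5]
opening: 1.001
[-0.678  0.573 -0.358  1.862  0.288  0.76   0.552] [0.36079288 0.37972239 0.25222805] [-0.0879  0.9961 -0.0032  0.0011] [0.01922431 1.0362852  0.5475519 ]
```

```bash
python3 -m inch '[[0,[-2.4,-3.9,0],-1.3],[0,[-4.8,-7.8,0],-1.3],[0,[-7.2,-11.8,1],-1.3],[0,[-9.6,-15.7,2],-1.3],[0,[-12,-19.6,3],-1.3],[0,[-14.4,-23.5,4],-1.3],[0,[-14.4,-23.5,4],-1.3],[0,[-14.4,-23.5,4],-1.3],[0,[-14.4,-23.5,4],-1.3]]' 30; python3 - <<'E'
from h import *
s=r.get_state();q=s['eef_rot'];print(s['q'].round(3),s['tool_pos'],2*np.arctan2(-q[0],q[1]),s['contact_force'])
for n in ("scene","top"):
    im=viewer.snapshot(n)[...,::-1]; cv2.imwrite(f"pics/{n}1.png",im)
    u,v=proj(n,[s['tool_pos']])[0].astype(int); u0,v0=max(0,u-50),max(0,v-40); c=im[v0:v0+110,u0:u0+110]
    cv2.imwrite(f"pics/{n}1c.png",cv2.resize(c,None,fx=5,fy=5,interpolation=cv2.INTER_CUBIC));print(n,u,v,u0,v0)
E
```

```text
clock: 2.0
tool_pos: [0.5388, 0.1855, 0.213]
eef_rot: [-0.106, 0.994, 0.001, -0.0]
contact_force: [0.3, 0.3, 0.1]
opening: 0.998
[-0.188  0.685 -0.379  1.771  0.348  0.751  1.037] [0.53880463 0.18550665 0.2129982 ] 0.21275027186110668 [0.264804   0.29105904 0.13614467]
scene 332 159 282 119
top 188 174 138 134
```

```bash
python3 - <<'E'
from h import *
s=r.get_state();print(s['clock'],s['tool_pos'],s['qd'].round(3))
E
```

```text
2.1 [0.53871494 0.18573333 0.21320802] [-0.001 -0.     0.006 -0.     0.002  0.002  0.002]
```

View pics/scene1c.png

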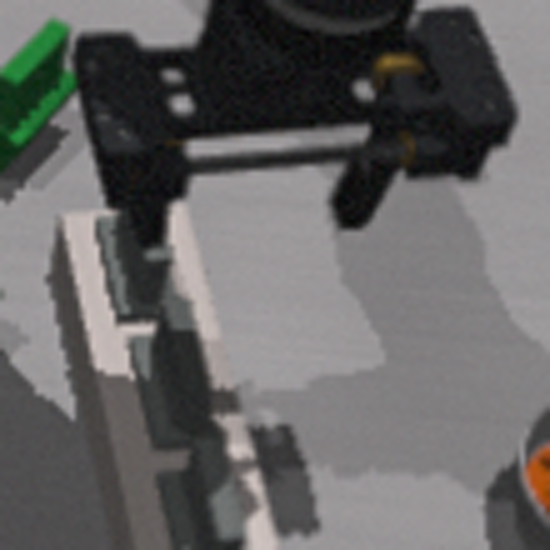

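View pics/top1c.png

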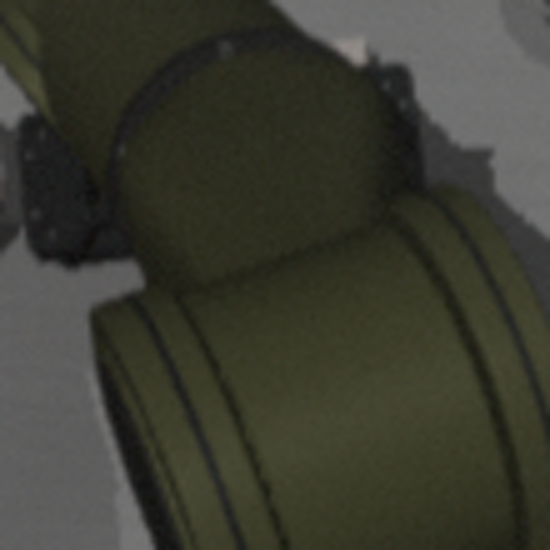

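The scene crop shows the open jaws straddling the stand at about (150,230) and (360,210) in the crop. The middle rib lies between them. I correct the 13 mm lag offset and descend.

```bash
python3 -m inch '[[0,[-0.25,-1.35,2],0.7],[0,[-0.25,-1.35,5],0.7],[0,[-0.25,-1.35,8],0.7],[0,[-0.25,-1.35,10.5],0.7],[0,[-0.25,-1.35,12],0.7],[0,[-0.25,-1.35,13.5],0.7],[0,[-0.25,-1.35,13.5],0.7],[0,[-0.25,-1.35,13.5],0.7]]' 20; python3 - <<'E'
from h import *
s=r.get_state();q=s['eef_rot'];print(s['tool_pos'],2*np.arctan2(-q[0],q[1]),s['contact_force'])
for n in ("scene",):
    im=viewer.snapshot(n)[...,::-1]; cv2.imwrite(f"pics/{n}2.png",im)
    u,v=proj(n,[s['tool_pos']])[0].astype(int); u0,v0=max(0,u-50),max(0,v-60); c=im[v0:v0+110,u0:u0+110]
    cv2.imwrite(f"pics/{n}2c.png",cv2.resize(c,None,fx=5,fy=5,interpolation=cv2.INTER_CUBIC));print(n,u,v,u0,v0)
E
```

```text
clock: 2.9
tool_pos: [0.5446, 0.1721, 0.0782]
eef_rot: [-0.1, 0.995, 0.0, 0.0]
contact_force: [-0.5, 0.1, 1.2]
opening: 0.999
[0.54461242 0.17213722 0.07817538] 0.20011156972697933 [-0.5081041   0.05105904  1.15905276]
scene 317 191 267 131
```

View pics/scene2c.png

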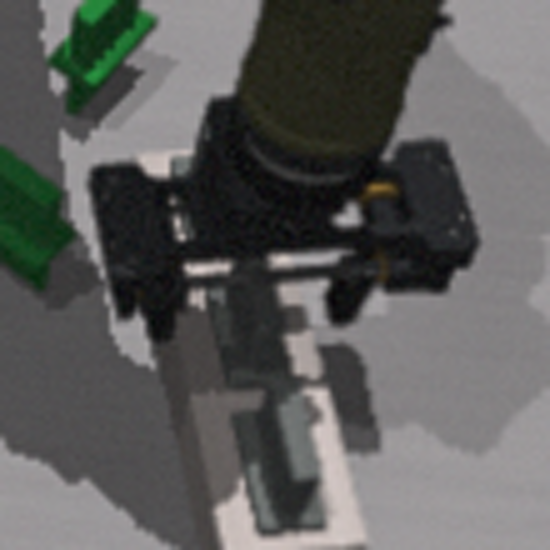

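The fingers straddle the middle divider, at crop (165,300) and (345,290). Both neighbours are clear. Closing.

```bash
python3 -m inch '[[0.4,[0,0,0],0],[0.6,[0,0,0],0],[0.7,[0,0,0],0],[0.8,[0,0,0],0],[0.9,[0,0,0],0],[1,[0,0,0],0],[1,[0,0,0],0],[1,[0,0,0],0],[1,[0,0,0],0],[1,[0,0,0],0]]' 30; python3 -m inch '[[1,[0,0,-1],0],[1,[0,0,-2.5],0],[1,[0,0,-5],0],[1,[0,0,-8],0],[1,[0,0,-11],0],[1,[0,0,-11],0],[1,[0,0,-11],0]]'
```

```text
clock: 3.95
tool_pos: [0.5449, 0.1712, 0.0777]
eef_rot: [-0.099, 0.995, 0.0, 0.0]
contact_force: [0.5, -0.3, 0.4]
opening: 0.178
clock: 4.65
tool_pos: [0.5449, 0.1707, 0.1883]
eef_rot: [-0.099, 0.995, 0.0, 0.001]
contact_force: [-0.6, -0.2, -2.0]
opening: 0.182
```

Grip opening is 16 mm, which is the rib width, and the force change of about 2 N downward fits the added weight. Next, over slot 1 at height.

```bash
python3 -m inch '[[1,[0.2,-1.5,-1],0],[1,[0.6,-4.5,-2],-1],[1,[1,-8,-2],-2],[1,[1.4,-11.5,-2],-3],[1,[1.9,-15,-2],-4],[1,[2.3,-18.5,-2],-5],[1,[2.8,-22,-2],-6],[1,[3.2,-25.5,-2],-7],[1,[3.7,-29,-2],-8],[1,[4.1,-32.5,-2],-9],[1,[4.6,-36,-2],-10],[1,[5,-39.5,-2],-11],[1,[5.3,-41.75,-2],-12.4],[1,[5.3,-41.75,-2],-12.4],[1,[5.3,-41.75,0],-12.4],[1,[5.3,-41.75,1],-12.4],[1,[5.3,-41.75,2],-12.4],[1,[5.3,-41.75,3],-12.4],[1,[5.3,-41.75,3],-12.4],[1,[5.3,-41.75,3],-12.4]]'; python3 - <<'E'
from h import *
s=r.get_state();q=s['eef_rot'];print(s['q'].round(2),s['tool_pos'],2*np.arctan2(-q[0],q[1]),s['contact_force'])
for n in ("scene","top"):
    im=viewer.snapshot(n)[...,::-1]; cv2.imwrite(f"pics/{n}3.png",im)
    u,v=proj(n,[s['tool_pos']])[0].astype(int); u0,v0=max(0,u-50),max(0,v-50); c=im[v0:v0+100,u0:u0+120]
    cv2.imwrite(f"pics/{n}3c.png",cv2.resize(c,None,fx=6,fy=6,interpolation=cv2.INTER_CUBIC));print(n,u,v,u0,v0)
E
```

```text
clock: 6.65
tool_pos: [0.5753, -0.2485, 0.1576]
eef_rot: [-0.206, 0.979, 0.0, -0.0]
contact_force: [0.2, 0.4, -0.7]
opening: 0.179
[ 0.59  0.84 -0.47  1.63  0.5   0.79  1.88] [ 0.57534316 -0.24852216  0.15764329] 0.41527268299757825 [ 0.24845371  0.43313974 -0.74477689]
scene 155 170 105 120
top 354 177 304 127
```

View pics/scene3c.png

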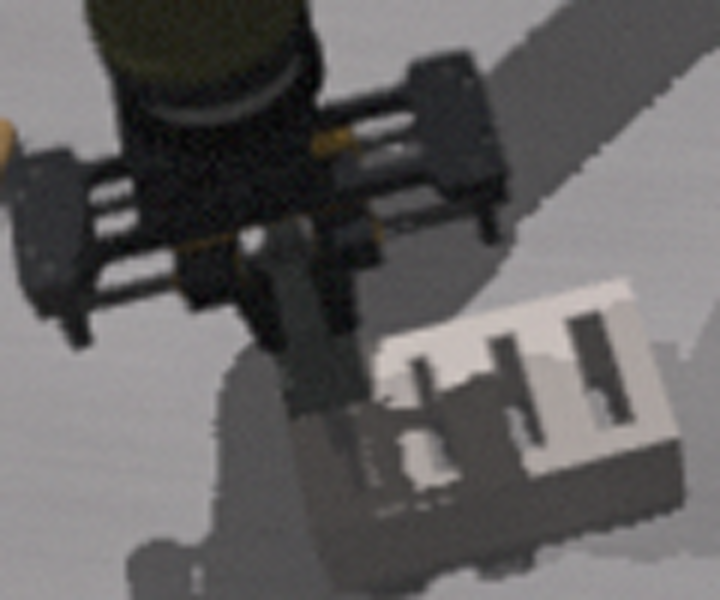

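View pics/top3c.png

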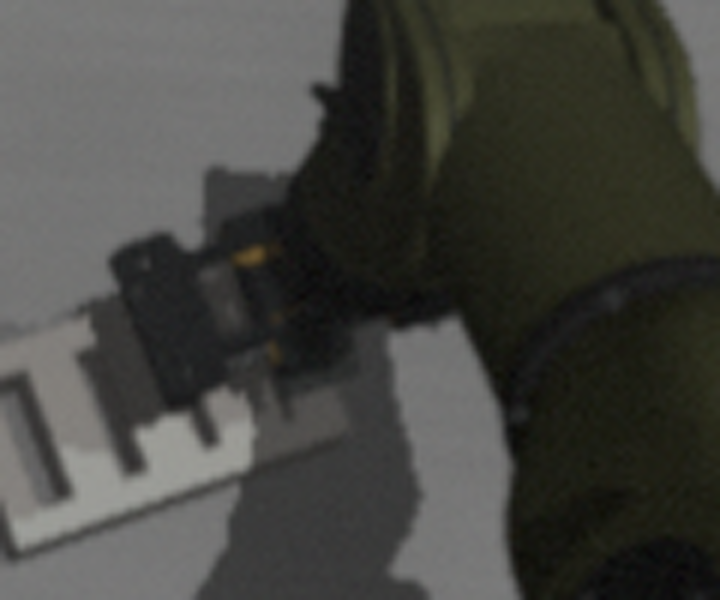

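```bash
python3 - <<'E'
from h import *
im=cv2.imread("pics/scene3.png"); u0,v0=140,160
c=im[v0:v0+60,u0:u0+60].astype(float); c=np.clip((c/150)**.55*255,0,255).astype(np.uint8)
cv2.imwrite("pics/scene3d.png",cv2.resize(c,None,fx=10,fy=10,interpolation=cv2.INTER_CUBIC))
E
```

```text
(no output)
```

View pics/scene3d.png

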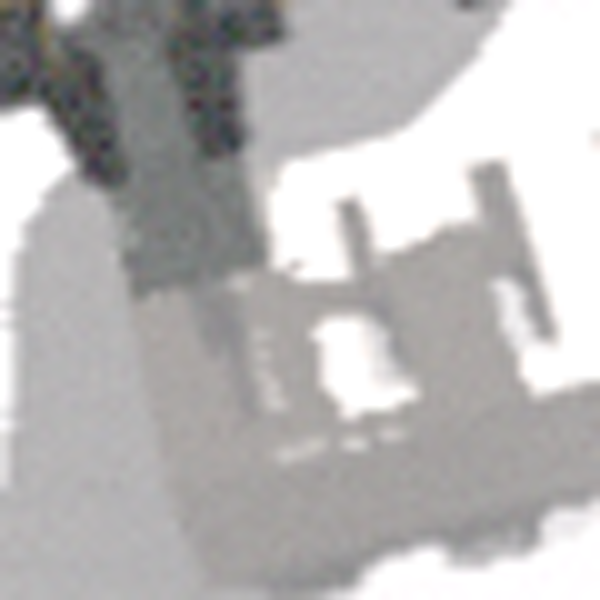

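```bash
python3 - <<'E'
from fit import *
p=src([(135,297),(268,262)],(140,160),10); w=unproj("scene",p,.1296)
print(w, np.linalg.norm(w[0]-w[1])); 
a=.4153;ex=np.array([np.cos(a),np.sin(a),0])
print("centre est", w.mean(0)-.035*ex)
tp=np.array([.57534,-.24852,.1296]); e=(w.mean(0)-.035*ex-tp)[:2]; print("off along,across",e@ex[:2], e@np.array([-ex[1],ex[0]]))
pr=lambda off: proj("scene",np.r_[tp[:2],0.0896]+off)
# predicted blade bottom front for thickness
ey=np.array([-ex[1],ex[0],0])
for t in(7,11,15): print(t,(proj("scene",[np.r_[tp[:2],.0896]+.03*ex+s*t/2e3*ey for s in(-1,1)])-[140,160])*10)
E
```

```text
[[ 0.61391428 -0.25136309  0.1296    ]
 [ 0.60004278 -0.22000234  0.1296    ]] 0.03429161866825151
centre est [ 0.57495369 -0.24980397  0.1296    ]
off along,across -0.0008715051714729548 -0.0010189688809879016
7 [[215.18192171 348.31580221]
 [241.27152295 341.39790097]]
11 [[207.72013807 350.29475222]
 [248.71798971 339.42378731]]
15 [[200.25501314 352.27476174]
 [256.16099096 337.45076345]]
```

The contrast crop shows the flange's near edge at crop (135,297)–(268,262). That puts the divider centre within 1 mm of the TCP line and of slot 1. I lower gently onto slot 1.

```bash
python3 -m inch '[[1,[0,0,1],0],[1,[0,0,2],0],[1,[0,0,2.8],0],[1,[0,0,3.1],0],[1,[0,0,3.2],0],[1,[0,0,3.2],0]]';python3 -m inch '[[1,[0,0,0.1],0],[1,[0,0,0.2],0],[1,[0,0,0.2],0]]'
```

```text
clock: 7.35
tool_pos: [0.5753, -0.2487, 0.1256]
eef_rot: [-0.206, 0.979, 0.0, 0.0]
contact_force: [-0.7, -1.1, -0.7]
opening: 0.18
clock: 7.65
tool_pos: [0.5753, -0.2488, 0.1238]
eef_rot: [-0.206, 0.979, -0.0, 0.0]
contact_force: [0.0, -0.1, -1.1]
opening: 0.173
```

```bash
python3 -m inch '[[1,[0,0,0.1],0],[1,[0,0,0.1],0]]'
```

```text
clock: 7.85
tool_pos: [0.5754, -0.2488, 0.1227]
eef_rot: [-0.206, 0.979, -0.0, 0.0]
contact_force: [-0.3, -0.0, -0.3]
opening: 0.176
```

```bash
python3 -m inch '[[1,[0,0,0.1],0],[1,[0,0,0.1],0]]'
```

```text
clock: 8.05
tool_pos: [0.5754, -0.2488, 0.1227]
eef_rot: [-0.206, 0.979, -0.0, 0.0]
contact_force: [-1.7, -0.2, 5.7]
opening: 0.181
```

```bash
python3 -m inch '[[1,[0,0,0.05],0],[1,[0,0,0.05],0]]'
```

```text
clock: 8.25
tool_pos: [0.5754, -0.2488, 0.1227]
eef_rot: [-0.206, 0.979, -0.0, 0.0]
contact_force: [-2.2, 0.2, 8.6]
opening: 0.179
```

Firm contact on slot 1: about 9 N up, with the height stopped at 0.1227. It refuses, as expected. Lifting and shifting 40 mm to slot 2.

```bash
python3 -m inch '[[1,[0,0,-0.5],0],[1,[0,0,-1.5],0],[1,[0,1,-1.5],0],[1,[0,2.5,-1.5],0],[1,[0,3.7,-1.5],0],[1,[0,4,-1.5],0],[1,[0,4,-1.5],0],[1,[0,4,-1.5],0]]';python3 - <<'E'
from h import *
s=r.get_state();print(s['tool_pos'],s['contact_force'])
n="scene";im=viewer.snapshot(n)[...,::-1]; cv2.imwrite(f"pics/{n}4.png",im)
u0,v0=150,150
c=im[v0:v0+60,u0:u0+60].astype(float); c=np.clip((c/150)**.55*255,0,255).astype(np.uint8)
cv2.imwrite("pics/scene4d.png",cv2.resize(c,None,fx=10,fy=10,interpolation=cv2.INTER_CUBIC))
E
```

```text
clock: 9.05
tool_pos: [0.5593, -0.2128, 0.1362]
eef_rot: [-0.206, 0.979, -0.0, 0.0]
contact_force: [-0.7, -1.1, -0.8]
opening: 0.18
[ 0.55932574 -0.21275595  0.13616325] [-0.68137941 -1.05053161 -0.76330385]
```

View pics/scene4d.png

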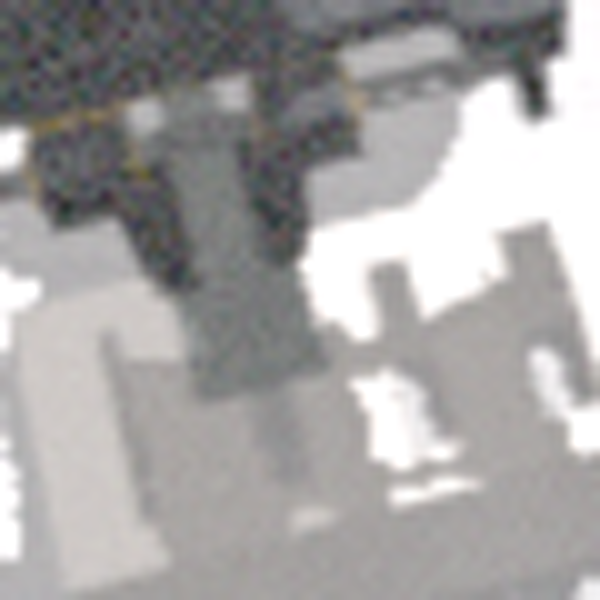

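The near flange edge runs (200,400)–(325,370) in the crop, and slot 2 lies straight below the blade. Feeling slot 2.

```bash
python3 -m inch '[[1,[0,0,0.5],0],[1,[0,0,1],0],[1,[0,0,1.2],0],[1,[0,0,1.3],0],[1,[0,0,1.4],0],[1,[0,0,1.45],0],[1,[0,0,1.45],0]]'
```

```text
clock: 9.8
tool_pos: [0.5589, -0.2123, 0.1227]
eef_rot: [-0.206, 0.979, -0.0, -0.0]
contact_force: [-2.2, 0.8, 6.9]
opening: 0.18
```

It stops at the same height as slot 1, at about 7 N. Before calling it a refusal, I make a small sideways search at light pressure to rule out misalignment.

```bash
python3 -m inch '[[1,[0,0.05,0],0],[1,[0,0.1,0],0],[1,[0,0.15,0],0],[1,[0,0.2,0],0],[1,[0,0.2,0],0]]'; python3 -m inch '[[1,[0,-0.1,0],0],[1,[0,-0.2,0],0],[1,[0,-0.2,0],0]]';python3 -m inch '[[1,[0,-0.1,0],0],[1,[0,-0.2,0],0],[1,[0,-0.2,0],0]]'
```

```text
clock: 10.3
tool_pos: [0.5587, -0.2118, 0.1227]
eef_rot: [-0.206, 0.979, -0.001, 0.0]
contact_force: [-1.7, -2.0, 5.2]
opening: 0.176
clock: 10.6
tool_pos: [0.5589, -0.2122, 0.1226]
eef_rot: [-0.206, 0.979, -0.0, -0.0]
contact_force: [-2.8, 0.1, 8.5]
opening: 0.177
clock: 10.9
tool_pos: [0.5594, -0.2127, 0.1226]
eef_rot: [-0.206, 0.979, 0.001, -0.0]
contact_force: [-2.9, 2.6, 8.6]
opening: 0.179
```

```bash
python3 -m inch '[[1,[0,0,-0.4],0],[1,[0,0.05,-0.4],0],[1,[0,0.05,-0.4],0],[1,[0,0.05,-0.2],0],[1,[0,0.05,-0.1],0],[1,[0,0.05,0],0],[1,[0,0.05,0],0]]'; python3 -m inch '[[1,[0,0,-0.4],0],[1,[0,0.3,-0.4],0],[1,[0,0.3,-0.4],0],[1,[0,0.3,-0.2],0],[1,[0,0.3,-0.1],0],[1,[0,0.3,0],0],[1,[0,0.3,0],0]]'
```

```text
clock: 11.6
tool_pos: [0.5598, -0.2136, 0.1226]
eef_rot: [-0.206, 0.979, -0.0, 0.0]
contact_force: [-2.1, 0.8, 9.0]
opening: 0.18
clock: 12.3
tool_pos: [0.5585, -0.2108, 0.1226]
eef_rot: [-0.206, 0.979, -0.0, -0.0]
contact_force: [-3.3, 0.2, 9.3]
opening: 0.181
```

Slot 2 refuses at all three lateral positions spanning 3 mm, at the same flat height, so the blade is thicker than 7 mm. On to slot 3.

```bash
python3 -m inch '[[1,[0,0,-0.5],0],[1,[0,0,-1.5],0],[1,[0,1,-1.5],0],[1,[0,2.5,-1.5],0],[1,[0,3.6,-1.5],0],[1,[0,3.85,-1.5],0],[1,[0,3.85,-1.5],0],[1,[0,3.85,-1.5],0],[1,[0,3.85,-1],0],[1,[0,3.85,-0.5],0],[1,[0,3.85,-0.3],0],[1,[0,3.85,-0.2],0],[1,[0,3.85,-0.1],0],[1,[0,3.85,0],0],[1,[0,3.85,0],0]]'
```

```text
clock: 13.8
tool_pos: [0.543, -0.1756, 0.1217]
eef_rot: [-0.206, 0.979, 0.0, 0.0]
contact_force: [-0.4, -0.3, -1.5]
opening: 0.176
```

No force at 0.1217, which is below the contact height, so the blade is entering slot 3. Lowering slowly.

```bash
python3 -m inch '[[1,[0,0,0.1],0],[1,[0,0,0.2],0],[1,[0,0,0.3],0],[1,[0,0,0.3],0]]'
```

```text
clock: 14.2
tool_pos: [0.5429, -0.1755, 0.1185]
eef_rot: [-0.206, 0.979, 0.0, -0.0]
contact_force: [-0.9, -0.8, -0.9]
opening: 0.181
```

```bash
python3 -m inch '[[1,[0,0,0.2],0],[1,[0,0,0.5],0],[1,[0,0,0.8],0],[1,[0,0,1.1],0],[1,[0,0,1.4],0],[1,[0,0,1.6],0],[1,[0,0,1.6],0]]'
```

```text
clock: 14.9
tool_pos: [0.5428, -0.1755, 0.1023]
eef_rot: [-0.206, 0.979, 0.0, -0.0]
contact_force: [0.1, 0.6, -1.6]
opening: 0.18
```

```bash
python3 -m inch '[[1,[0,0,0.3],0],[1,[0,0,0.6],0],[1,[0,0,0.9],0],[1,[0,0,1.2],0],[1,[0,0,1.4],0],[1,[0,0,1.6],0],[1,[0,0,1.7],0],[1,[0,0,1.7],0]]'
```

```text
clock: 15.7
tool_pos: [0.543, -0.1755, 0.0856]
eef_rot: [-0.206, 0.979, 0.0, -0.0]
contact_force: [0.4, 0.5, -1.2]
opening: 0.178
```

```bash
python3 -m inch '[[1,[0,0,0.1],0],[1,[0,0,0.2],0],[1,[0,0,0.3],0],[1,[0,0,0.35],0],[1,[0,0,0.35],0]]'
```

```text
clock: 16.2
tool_pos: [0.543, -0.1756, 0.0827]
eef_rot: [-0.206, 0.979, -0.0, 0.0]
contact_force: [-1.3, 0.4, 4.7]
opening: 0.18
```

Flange is seated: height 0.0827 against 0.0826 expected, at about 5 N. Ease off, release and retreat.

```bash
python3 -m inch '[[1,[0,0,-0.05],0],[0.75,[0,0,-0.05],0],[0.6,[0,0,-0.05],0],[0.4,[0,0,-0.05],0],[0.2,[0,0,-0.05],0],[0,[0,0,-0.05],0],[0,[0,0,-0.05],0],[0,[0,0,-0.05],0],[0,[0,0,-0.05],0]]'; python3 -m inch '[[0,[0,0,-1],0],[0,[0,0,-3],0],[0,[0,0,-6],0],[0,[0,0,-10],0],[0,[-3,0,-12],0],[0,[-7,0,-12],0],[0,[-11,0,-12],0],[0,[-15,0,-12],0],[0,[-18,0,-12],0],[0,[-18,0,-12],0],[0,[-18,0,-12],0]]'; python3 - <<'E'
from h import *
print(r.get_state()['q'].round(2))
for n in("scene","top"):
    im=viewer.snapshot(n)[...,::-1]; cv2.imwrite(f"pics/{n}5.png",im)
    u,v=proj(n,[[.543,-.176,.06]])[0].astype(int);u0,v0=u-40,v-35
    c=im[v0:v0+70,u0:u0+80].astype(float); c=np.clip((c/200)**.7*255,0,255).astype(np.uint8);print(n,u0,v0)
    cv2.imwrite(f"pics/{n}5d.png",cv2.resize(c,None,fx=8,fy=8,interpolation=cv2.INTER_CUBIC))
E
```

```text
clock: 17.1
tool_pos: [0.543, -0.1756, 0.0827]
eef_rot: [-0.206, 0.979, 0.0, 0.0]
contact_force: [0.1, -1.6, 0.5]
opening: 0.866
clock: 18.2
tool_pos: [0.7074, -0.1026, 0.2028]
eef_rot: [-0.206, 0.978, 0.0, -0.0]
contact_force: [-0.6, -0.7, -0.4]
opening: 1.0
[ 0.3   0.9  -0.48  1.29  0.43  1.05  1.75]
scene 150 148
top 282 159
```

View pics/scene5d.png

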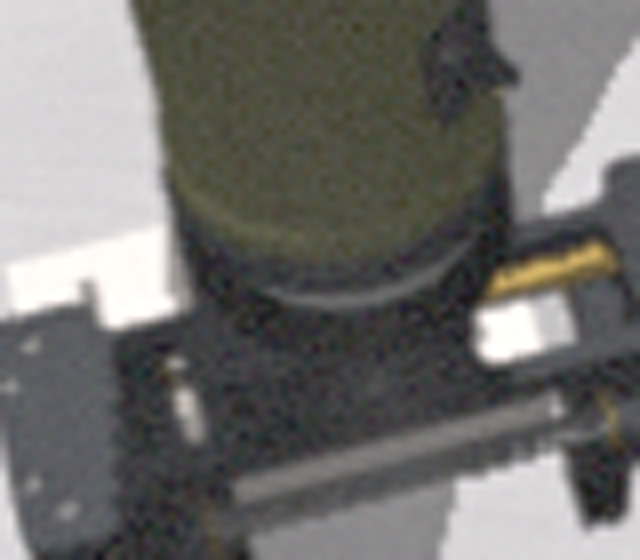

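View pics/top5d.png

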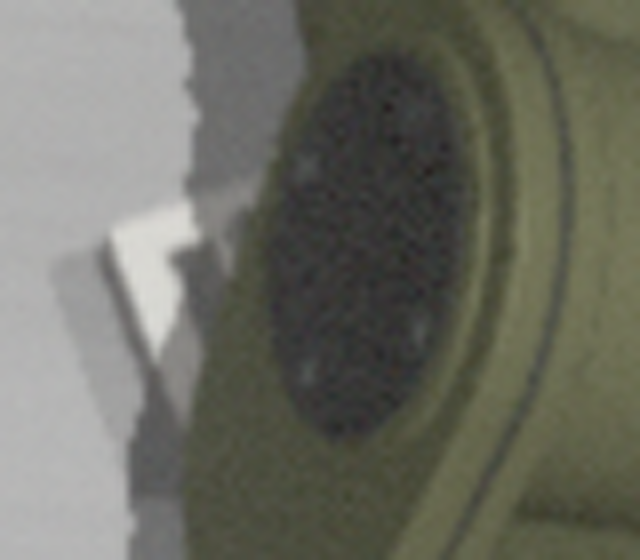

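View pics/scene5.png

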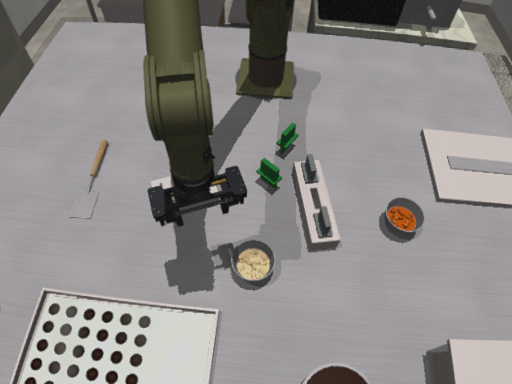

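The arm hides the rack in both views. The middle bay is empty, both neighbours still hang in their bays, and the bowls and spatula are in place. I swing the arm clear, high over the stand.

```bash
python3 -m inch '[[0,[0,3,-2],0],[0,[0,7,-4],0],[0,[0,11,-4],0],[0,[0,15,-4],0],[0,[0,19,-4],0],[0,[0,23,-4],0],[0,[0,27,-4],0],[0,[0,31,-4],0],[0,[0,34,-4],0],[0,[0,34,-4],0],[0,[0,34,-4],0]]'; python3 - <<'E'
from h import *
for n in("scene","top"):
    im=viewer.snapshot(n)[...,::-1]; cv2.imwrite(f"pics/{n}6.png",im)
    u,v=proj(n,[[.543,-.176,.06]])[0].astype(int);u0,v0=u-40,v-35
    c=im[v0:v0+70,u0:u0+80].astype(float); c=np.clip((c/200)**.7*255,0,255).astype(np.uint8);print(n,u0,v0)
    cv2.imwrite(f"pics/{n}6d.png",cv2.resize(c,None,fx=8,fy=8,interpolation=cv2.INTER_CUBIC))
    # predicted rib top rectangle and flange top
    a=.4153;ex=np.array([np.cos(a),np.sin(a),0]);ey=np.array([-ex[1],ex[0],0]);C=np.array([.5427,-.1762,0])
    for z,hx,hy in((.107,.03,.008),(.063,.035,.018)):
        print(z,((proj(n,[C+i*hx*ex+j*hy*ey+[0,0,z] for i,j in((-1,-1),(1,-1),(1,1),(-1,1))])-[u0,v0]+.5)*8-.5).round(0).tolist())
E
```

```text
clock: 19.4
tool_pos: [0.5703, 0.207, 0.2432]
eef_rot: [-0.206, 0.979, -0.001, 0.0]
contact_force: [0.5, -0.4, -0.1]
opening: 0.999
scene 150 148
0.107 [[270.0, 149.0], [310.0, 289.0], [357.0, 276.0], [316.0, 137.0]]
0.063 [[257.0, 220.0], [301.0, 380.0], [404.0, 353.0], [356.0, 194.0]]
top 282 159
0.107 [[398.0, 336.0], [335.0, 177.0], [292.0, 192.0], [355.0, 352.0]]
0.063 [[411.0, 362.0], [340.0, 182.0], [247.0, 215.0], [317.0, 396.0]]
```

View pics/scene6d.png

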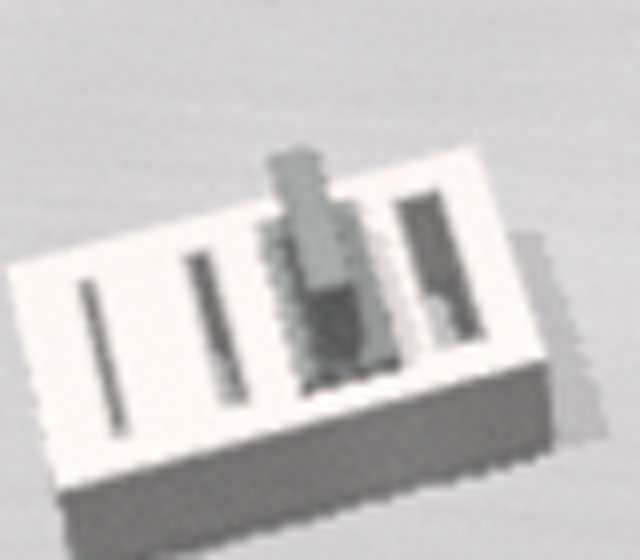

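View pics/top6d.png

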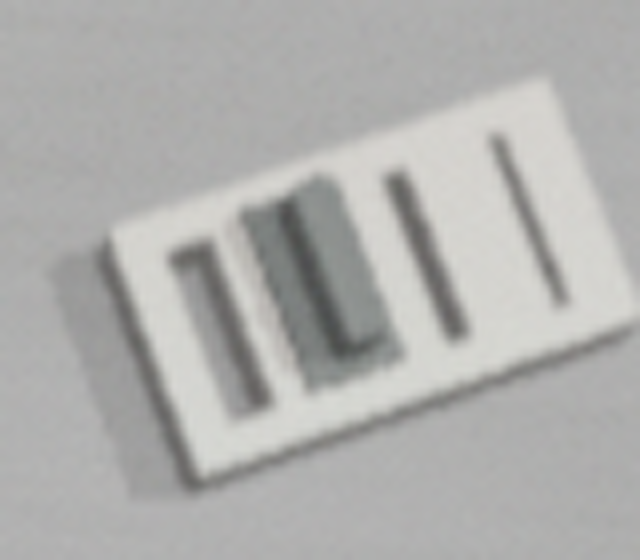

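View pics/top6.png

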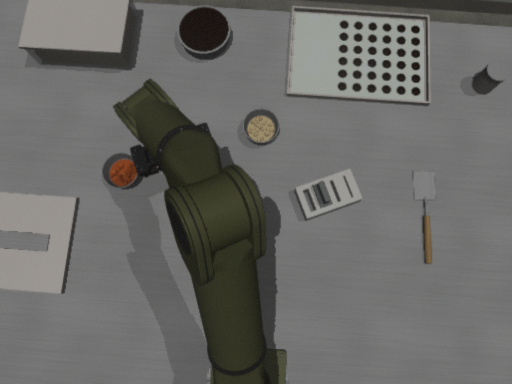

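The divider sits upright in slot 3 at (322,194) in the top picture. Its flange corners match the fully-home prediction to within about 2 mm in both views. Slots 1, 2 and 4 are empty. The arm is high and clear.

```bash
python3 -c "
from plant import r
print(r.finish_job(), r.get_state()['clock'])"
```

```text
the job is handed in; nothing more can be done
the job is handed in; nothing more can be done
```

The middle divider is in slot 3 (13 mm), fully home and released, and the job is handed in. That implies an 11 mm blade. It was all done by about 19.5 s of the 67 s allowed.

- **Slot 1:** I set the blade down here first. It refused, with about 9 N measured at the wrist.
- **Slot 2:** I tapped at three positions across a 3 mm span, with a short slide in between. It stopped at the same height every time, again at no more than about 9 N.
- **Slot 3:** The blade went in without resistance, and the flange seated at 0.0827 m tool height (0.0826 m expected) with about 5 N. I then eased off, released it and moved the arm clear.

**Last checks:** Both cameras show the divider upright in slot 3, with its flange corners within about 2 mm of the predicted home position. The bowls and spatula look unmoved. The two outer dividers were last seen hanging in their bays after the release. In the final top view the arm covers the stand, so I did not see them again after the last high move over it.

**Disagreements:** The two cameras differed by up to 2 mm on the rack position. My first approach to the stand stopped about 13 mm off because of arm lag, and I corrected it before descending.

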